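# Space the slats of a slatted panel with a block

### The arm

A 6-joint arm with a two-finger parallel gripper is mounted at the origin on a cart in front of the work surface, level with it; the furniture and walls round the work are solid. World frame = base frame: x ahead of the robot, y to its left, z up, the work surface at z = 0. Lengths are in m, angles in degrees, forces in N, time in s.
With the tool pointing down it reaches from about 0.375 to 0.75 m from the base axis. Payload 9 kg.
Tool frame: the origin (TCP) lies where the fingers leave the gripper's body, on its centre line; the fingertips stand 73 mm ahead of it and the grasp point (between the pads) lies 54 mm ahead of it (robot.tip_reach is the distance from the TCP to the fingertips, in m); z points along the fingers, y is the line along which they close (so a half turn about z gives the same grasp; the last joint's range is limited). The gripper opens to 85 mm and grips with 20 to 120 N. Pads are 22 mm wide; open, the fingers measure 114 mm over their backs; the gripper's body (76 mm by 85 mm) begins 54 mm behind the grasp point. The pads swing forward as they close: fully open they stand 13 mm farther back than shut.
Start: joints at [-77.561, 5.964, 5.575, 89.605, 0, 77.527], TCP at [0.253, -0.544, 0.304] pointing down, gripper open.
Joint ranges: [-171.21, 171.21], [-48.23, 106.86], [-62.78, 66.21], [-105.2, 120.99], [-86.42, 89.51], [-180, 180]. Speed limits (degrees/s): [127.2, 127.2, 147.25, 180, 180, 180].

### API

Orientations are given as [roll, pitch, yaw] about the fixed x, y, z axes, in that order (R = Rz(yaw) Ry(pitch) Rx(roll)).
In Python, from plant import robot gives the robot as it stands. Calls block until the motion is done:
- robot.move_pose(position, orientation): joint-space move of the TCP to a pose.
- robot.line_to(position, vel=0.15, rotation=None, guard=None): straight line of the TCP; rotation=None keeps the orientation; vel is the mean speed in m/s. With guard (N) it stops when the force on the tool has changed by that much, and returns True; else False.
- robot.goto_joints(angles): joint-space move.
- robot.set_gripper(opening): finger opening in m; the grip force is fixed at half the most; returns when the fingers have stopped.
- robot.pause(seconds).
- robot.ik(position, orientation): joint angles nearest the present ones, or None.
- robot.observe(): the state.
- robot.grab_frame(name): name is "side" or "top"; returns the picture (384x512x3 uint8, blue, green, red); there is no depth.
- robot.get_calibration(name): a dict with "vertical_fov" (degrees; the focal length in pixels is half the picture's height over the tangent of half this angle, whatever the lens; pixels are square), "cx", "cy" (the principal point, pixels), "rvec" (rotation vector, rad) and "tvec" (3), from world to camera coordinates, as OpenCV has them. Camera axes: x right, y down, z forward; pixel columns grow to the right and rows downward; lengths in m; the calibration is good to about 2 mm. A picture is of the moment at which its call begins. get_calibration takes no time and is no camera call.
A pose or a line that the arm cannot do raises robot.IKError and nothing moves.
- robot.job_done(): hands the job in; it is judged then, once.
The state is a dict: "time": time; "q": joint angles; "qvel": joint speeds; "joint_torque": joint torques, N m; "tool_pos": TCP position; "tcp_rot": TCP orientation; "ft_force": force on the tool from outside, world axes, zero at the start; "torque": the same for the moment, N m; "gripper_width": finger opening in m; "gripper_force": force on a finger pad.
Only numpy, scipy, OpenCV 4.12 (cv2) and the standard library are available. Lean on these libraries where they do the work, as an engineer would, in place of code of your own. Each camera call takes 0.05 s, during which the arm holds its last target. There are 200 camera calls.

### The job

Finish spacing the slats in this slatted panel, using the wooden block standing beside its open end as the spacer with its 38 mm thickness across the gap. Stand the block on the bench between the pinned slat and the next slat and push that slat up until it nips the block, then step the block on to the next gap and bring the outermost slat up the same way; press firmly enough to close all play but gently, so that nothing is bruised and the slat already set does not creep. Finally stand the block back on the bench clear of the panel, leaving both gaps one block thickness wide and the other things on the bench alone.

Things in the scene. Friction and masses are not known exactly. Their poses are not given: they have to be found in the camera images.
- panel: slatted panel, fixed on the bench: two grooved wooden rails along its y axis, 310 mm long, 22 wide, 42 high, 140 mm apart inside (184 over all). Origin: centre of the underside, on the bench. A 30 mm thick, 40 mm high end rail joins them at -y (its outside at y = -155 mm), two short steel dogs behind it; the +y end is open. Between the rails is bare bench. x runs along the slats
- slat_pinned: the slat next to the end rail, nailed fast (nail heads in the rails above its ends); it never moves. Every slat is a flat lath 32 mm wide (along y), 18 mm thick, underside 12 mm and top 30 mm above the bench, spanning the 140 mm between the rails. Origin: centre of its underside; axes as the panel's
- slat_near: the middle one of the three slats, next after the pinned one: same size, origin, axes. It slides along the panel's y in the rail grooves, always square to them, tightly: about 8 N moves it and it stays where it is left; loaded through the block with more than that it creeps. A nip of 4 to 6 N is right. Clear gap to the pinned slat at the start: 50 to 64 mm
- slat_outer: the slat nearest the open end: same as slat_near, also about 8 N to slide. Clear gap between it and slat_near at the start: 58 to 80 mm; it lies wholly inside the rails
- spacer: the spacer: loose softwood block, 0.14 to 0.25 kg, standing on its long edge off the panel's open end: 38 mm thick, 100 mm long, 55 mm high (25 mm above the slats). Its z axis is level, through the thickness; y level, along the 100 mm; x vertical. Origin: middle of one 55 x 100 face, 27.5 mm above the bench; the block's centre lies 19 mm from it along its +z. Stand it the same way in the gaps
- nail_tin: open round tin of rivets, 75 mm across, 57 mm high; a bystander, origin at the centre of its underside
- chisel: cold chisel, 162 mm long, lying flat; a bystander, origin at the centre of its underside
- vblock: steel V-block 45 x 55 x 38 mm; a bystander, origin at the centre of its underside
- punch: centre punch 112 mm long, lying between the end rail and the pinned slat; a bystander, origin at the centre of its underside
- pliers: pliers 180 mm long, lying flat; a bystander, origin at the centre of its underside
- grease_pot: small round pot, 63 mm across, 45 mm high; a bystander, origin at the centre of its underside
There are look-alikes about, which are no part of the job. Leave any green look-alike of the spacer alone.

How it is judged:
By the outcome, as a careful person would: the job done as asked, in the order asked, and still so for the second after the job is handed in, with the robot touching nothing.
It also fails if it takes over 72 s, if anything falls off the work surface, if the arm or the gripper's body presses on something with over 40 N, if the wrist force passes 120 N, or if a joint passes its speed limit or range.

## Working session

There is one attempt and no reset: what is moved stays moved. The work goes in short steps, each a Python script; the robot and the scene stay as the last script left them, time stands still between calls to the robot, and variables do not carry over. Pictures are saved under pics/ and viewed, at most 10 in all, crops included, and the job is handed in when it is done.

```bash
ls; mkdir -p pics; python3 - <<'E'
from plant import robot
import cv2
for n in("top","side"):
    f=robot.grab_frame(n); cv2.imwrite(f"pics/{n}0.png",cv2.resize(f,(768,576),interpolation=cv2.INTER_CUBIC)); cv2.imwrite(f"/tmp/{n}0.png",f)
    print(n,robot.get_calibration(n))
s=robot.observe();print(s)
E
```

```text
pics
top {'vertical_fov': 49.04932903320639, 'cx': 255.468075994029, 'cy': 198.45037202304465, 'rvec': array([ 2.14624832, -2.19274872,  0.07597598]), 'tvec': array([0.33137593, 0.52950039, 1.03590299])}
side {'vertical_fov': 44.94384826209712, 'cx': 246.7462160493668, 'cy': 189.68726206155551, 'rvec': array([ 0.3890973 , -2.73448129,  1.20516555]), 'tvec': array([ 0.60066268, -0.04705522,  1.39490053])}
{'time': 0.1, 'q': array([-7.75604640e+01,  5.99625179e+00,  5.53301969e+00,  8.96049479e+01,
        4.37300614e-04,  7.75265249e+01]), 'qvel': array([ 0.0601003 , -0.07211386,  0.05868827, -0.027531  ,  0.09891208,
        0.00688915]), 'joint_torque': array([ 7.17479124e-03, -5.58208501e+01,  5.04719996e+01,  1.30902810e-02,
       -2.27751875e-04,  3.13818953e-05]), 'tool_pos': array([ 0.25270806, -0.54395862,  0.30320371]), 'tcp_rot': array([-1.79933524e+02, -1.51530037e-02,  2.49130020e+01]), 'ft_force': array([-0.09855004, -0.42222733,  0.02820629]), 'torque': array([0.01172247, 0.01195006, 0.02240581]), 'gripper_force': 0.0, 'gripper_width': 0.08531759138047423}
```

View pics/top0.png

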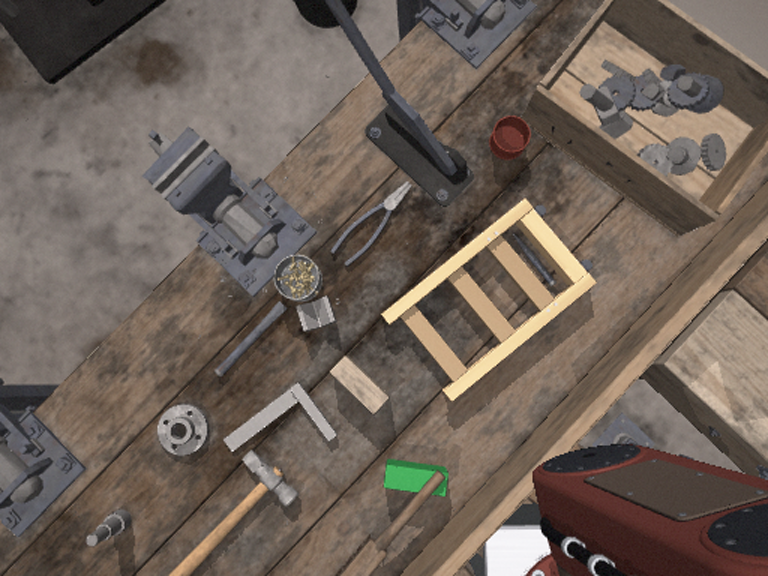

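View pics/side0.png

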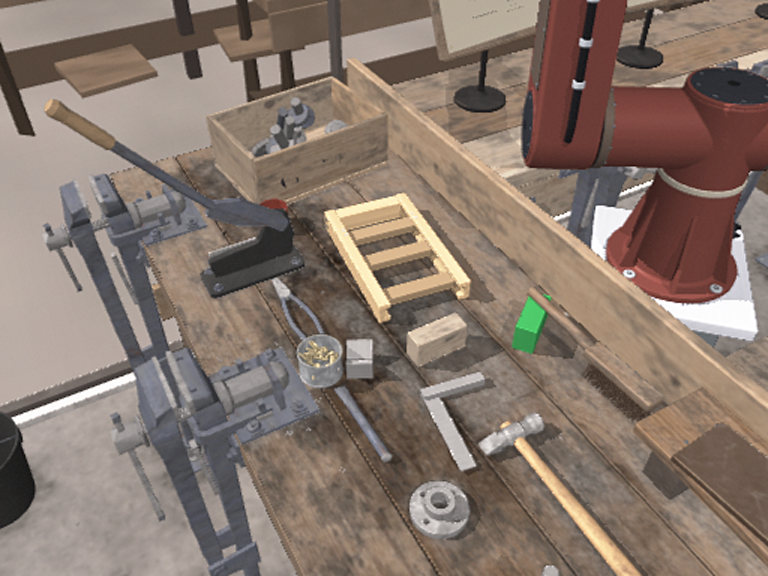

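The top view (768 px wide) shows the panel with rail corners at (526,200), (383,318), (448,398) and (594,282). The slats lie across it, and the open end is at lower left. The tan spacer is at about (359,384), the green look-alike at (415,478), and the V-block and tin at (315,315) and (298,278). The side view agrees.

```bash
cat > h.py <<'E'
import numpy as np, cv2
from plant import robot
def cam(n):
    c=robot.get_calibration(n); f=192/np.tan(np.radians(c["vertical_fov"]/2))
    K=np.array([[f,0,c["cx"]],[0,f,c["cy"]],[0,0,1]]); R=cv2.Rodrigues(c["rvec"])[0]
    return K,R,c["tvec"]
def cast(n,px,z):
    K,R,t=cam(n); px=np.atleast_2d(px).astype(float)
    d=(R.T@np.linalg.inv(K)@np.c_[px,np.ones(len(px))].T).T; o=-R.T@t
    return o+d*((z-o[2])/d[:,2])[:,None]
def proj(n,P):
    K,R,t=cam(n); return cv2.projectPoints(np.atleast_2d(P).astype(float),cv2.Rodrigues(R)[0],t,K,None)[0][:,0]
E
python3 - <<'E'
from h import *
f=cv2.imread('/tmp/top0.png'); hsv=cv2.cvtColor(f,cv2.COLOR_BGR2HSV)
print("cams",[-cam(n)[1].T@cam(n)[2] for n in("top","side")])
for p in [(300,190),(283,233),(320,205),(348,180),(238,252),(243,262),(290,230),(363,158),(250,270),(230,262)]: print(p,hsv[p[1],p[0]])
C=np.array([(526,200),(383,318),(448,398),(594,282)])/1.5
W=cast("top",C,.042);print(W); print([np.linalg.norm(W[i]-W[i-1]) for i in range(4)])
S=np.array([(346,357),(387,401),(376,412),(331,373)])/1.5
W=cast("top",S,.055);print(W); print([np.linalg.norm(W[i]-W[i-1]) for i in range(4)])
a=cv2.resize(f[120:280,210:410],(800,640)[:1]+(600,)) if 0 else cv2.resize(f[125:280,205:410],None,fx=3.87,fy=3.87,interpolation=cv2.INTER_CUBIC)
cv2.imwrite('pics/c1.png',a[:600,:800])
E
```

```text
cams [array([0.44496554, 0.30379655, 1.08304617]), array([0.26206781, 1.18660625, 0.91216413])]
(300, 190) [14 70 62]
(283, 233) [15 52 69]
(320, 205) [ 15  85 203]
(348, 180) [ 15  87 199]
(238, 252) [ 15  54 181]
(243, 262) [ 13  49 186]
(290, 230) [ 15  86 204]
(363, 158) [ 21  74 247]
(250, 270) [ 16  49 198]
(230, 262) [11 44 81]
[[ 0.69359429  0.07766341  0.042     ]
 [ 0.50139667  0.3207323   0.042     ]
 [ 0.36858275  0.21746557  0.042     ]
 [ 0.55330192 -0.02854697  0.042     ]]
[np.float64(0.17596191108257647), np.float64(0.3098748282614601), np.float64(0.1682366005573763), np.float64(0.3076415820350613)]
[[0.43863323 0.38189094 0.055     ]
 [0.36666192 0.31684149 0.055     ]
 [0.34948017 0.33492164 0.055     ]
 [0.41332116 0.40662508 0.055     ]]
[np.float64(0.035390371117689716), np.float64(0.09701186330899246), np.float64(0.024942023721756343), np.float64(0.09600550172057372)]
```

View pics/c1.png

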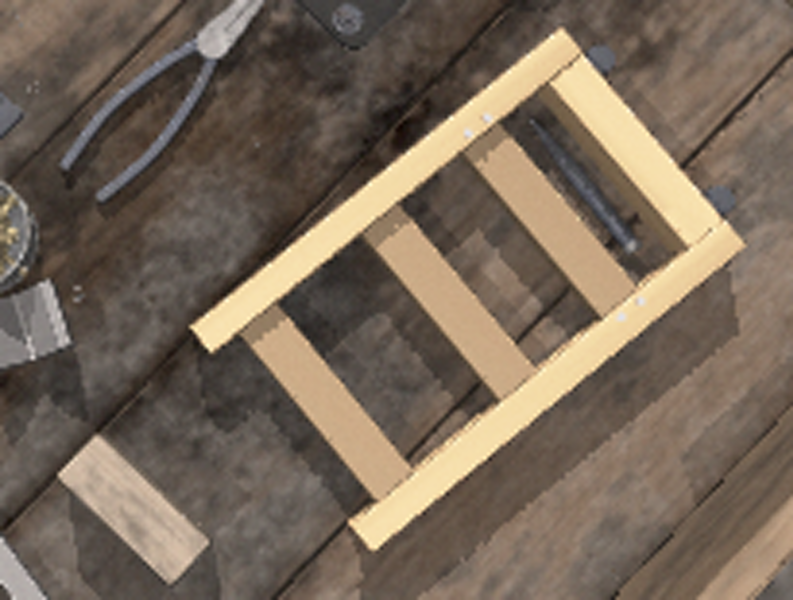

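The crop shows clean edges: three tan slats between bright rails, the nails on the innermost slat, the punch beyond it, and the spacer top at crop (135,510). Now I'll measure them.

```bash
cat >> h.py <<'E'
def box(n,m,z,pick=None):
    cs,_=cv2.findContours(m,cv2.RETR_EXTERNAL,cv2.CHAIN_APPROX_NONE)
    c=max(cs,key=cv2.contourArea) if pick is None else [c for c in cs if cv2.pointPolygonTest(c,pick,False)>=0][0]
    w=cast(n,c[:,0],z)[:,:2]
    return cv2.minAreaRect((w*1000).astype(np.float32)),w
E
python3 - <<'E'
from h import *
f=cv2.imread('/tmp/top0.png'); hsv=cv2.cvtColor(f,cv2.COLOR_BGR2HSV)
roi=np.zeros(f.shape[:2],np.uint8); roi[125:280,205:410]=255
m=cv2.inRange(hsv,(12,50,215),(28,140,255))&roi
cs,_=cv2.findContours(m,cv2.RETR_EXTERNAL,cv2.CHAIN_APPROX_NONE)
r,w=box("top",m,.042); print("panel",r)
P=cv2.boxPoints(r); print(P.round(1))
# panel frame
w=w[:]; a=np.radians(38.3)
# rail long outer edges direction via box: choose long side
e=[P[(i+1)%4]-P[i] for i in range(2)]; L=max(e,key=np.linalg.norm); L=L/np.linalg.norm(L)
if L[1]<0: L=-L
yaw=np.degrees(np.arctan2(-L[0],L[1])); print("yaw",yaw)
c=np.array(r[0])/1000
X=np.array([L[1],-L[0]]);
# profile along panel y in strips at z=.03
for x0 in(-.03,0,.03,.05):
    ys=np.arange(-.16,.25,.0005)
    pts=np.array([[*(c+X*x0+L*y),.03] for y in ys]); px=proj("top",pts).astype(np.float32)
    h=cv2.remap(f,px[:,None,0],px[:,None,1],cv2.INTER_LINEAR)[:,0].astype(float)
    g=h[:,2]; b=g>140; k=np.flatnonzero(np.diff(b.astype(int)))
    print(x0,[(round(float(ys[i])*1000,1),'+' if b[i+1] else '-') for i in k])
ms=cv2.inRange(hsv,(8,30,140),(22,75,225))&roi
rs,_=box("top",ms,.055,(240,257)); print("spacer",rs); Q=cv2.boxPoints(rs); print(Q)
E
```

```text
panel ((530.9744873046875, 146.4232177734375), (182.54092407226562, 308.7374267578125), 37.7603645324707)
[[364.3 212.6]
 [553.3 -31.5]
 [697.7  80.3]
 [508.6 324.4]]
yaw 37.760365
-0.03 [(-159.0, '+'), (-128.0, '-'), (-87.0, '+'), (-56.0, '-'), (-2.5, '+'), (29.0, '-'), (100.0, '+'), (131.5, '-')]
0 [(-159.0, '+'), (-128.5, '-'), (-87.5, '+'), (-56.0, '-'), (-29.0, '+'), (-17.0, '-'), (-2.5, '+'), (29.0, '-'), (100.5, '+'), (131.5, '-'), (232.5, '+')]
0.03 [(-159.5, '+'), (-128.0, '-'), (-86.5, '+'), (-56.5, '-'), (-2.0, '+'), (28.5, '-'), (101.0, '+'), (131.5, '-'), (237.0, '+')]
0.05 [(-158.5, '+'), (-128.0, '-'), (-87.0, '+'), (-56.5, '-'), (-2.0, '+'), (28.5, '-'), (101.0, '+'), (131.5, '-'), (240.0, '+')]
spacer ((394.6011962890625, 361.87109375), (98.09716033935547, 36.84752655029297), 45.653072357177734)
[[347.141   339.67368]
 [373.4914  313.9172 ]
 [442.0614  384.0685 ]
 [415.711   409.82498]]
```

```bash
cat >> h.py <<'E'
YAW=37.76; C0=np.array([.531,.1464]); a_=np.radians(YAW)
L=np.array([-np.sin(a_),np.cos(a_)]); X=np.array([L[1],-L[0]])
def W(x,y,z): return [*(C0+X*x+L*y),z]
def pan(p): d=np.array(p[:2])-C0; return np.array([d@X,d@L,p[2]])
R0=[180,0,YAW]
def st(tag=""):
    s=robot.observe(); print(tag,"t%.2f"%s["time"],"pan",(pan(s["tool_pos"])*1000).round(2),"F(x,y,z)",round(float(s["ft_force"][:2]@X),2),round(float(s["ft_force"][:2]@L),2),round(float(s["ft_force"][2]),2),"grip %.4f %.1f"%(s["gripper_width"],s["gripper_force"]),"rot",np.round(s["tcp_rot"],2))
    return s
def fy(n=5):
    v=[]
    for _ in range(n): v.append(robot.observe()["ft_force"][:2]@L); robot.pause(.01)
    return float(np.mean(v))
E
python3 - <<'E'
from h import *
print("tip",robot.tip_reach)
sp=[.3946,.3619]
for p,o in(([*sp,.107],[180,0,45.65]),(W(0,-.037,.107),R0),(W(0,.06,.083),R0),(W(0,.16,.083),R0)): print(robot.ik(p,o))
robot.move_pose([*sp,.19],[180,0,45.65]); st("above")
robot.line_to([*sp,.108],vel=.12); st("down")
f=robot.grab_frame("side"); cv2.imwrite("pics/s1.png",cv2.resize(f[170:290,200:360],None,fx=4,fy=4,interpolation=cv2.INTER_CUBIC))
robot.set_gripper(.0); st("grip"); print("tip",robot.tip_reach)
f=robot.grab_frame("side"); cv2.imwrite("pics/s2.png",cv2.resize(f[170:290,200:360],None,fx=4,fy=4,interpolation=cv2.INTER_CUBIC))
E
```

```text
tip 0.0726
[ 28.51732339  -1.71658435 -22.9384254   68.77815895   0.
 162.86732339]
[ -1.2917529    3.59240652 -17.57414751  68.83344597   0.
 140.9482471 ]
[  7.28453564  -1.1925078  -25.03800679  66.15450101   0.
 149.52453564]
[ 17.5521144   -4.60309633 -28.33727292  66.26582342   0.
 159.7921144 ]
above t3.33 pan [ 24.27 253.28 190.08] F(x,y,z) 0.9 -0.36 0.47 grip 0.0859 0.0 rot [ 1.7999e+02 -1.0000e-02  4.5600e+01]
down t4.17 pan [ 24.57 253.79 108.77] F(x,y,z) -0.18 -0.59 0.23 grip 0.0856 0.0 rot [ 1.7998e+02 -6.0000e-02  4.5650e+01]
grip t4.72 pan [ 24.49 253.78 108.57] F(x,y,z) -0.67 -1.42 4.56 grip 0.0367 60.8 rot [ 1.7998e+02 -5.0000e-02  4.5650e+01]
tip 0.0726
```

View pics/s2.png

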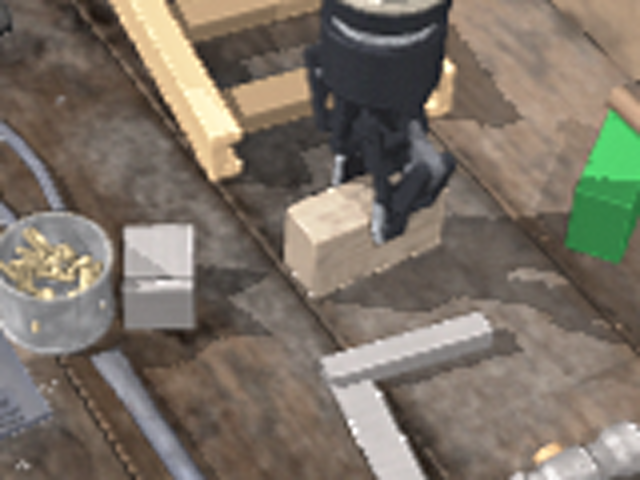

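The block is gripped near its middle, with the pads partly down its face and the nearest fingertip at about (383,243) in the crop. I'll work out that fingertip's height, then carry on.

```bash
python3 - <<'E'
from h import *
c=np.array([.3946,.3619]); a=np.radians(45.65); n=np.array([-np.sin(a),np.cos(a)])
px=(200+383/4,170+243/4)
for off in(.019,.024,.030):
    zs=np.linspace(0,.06,61); P=[cast("side",px,z)[0] for z in zs]
    d=[abs((p[:2]-c)@n-off) for p in P]; i=int(np.argmin(d)); print(off,zs[i],(P[i][:2]-c)@[n[1],-n[0]])
robot.line_to([*c,.19],vel=.15); s=st("lifted")
E
```

```text
0.019 0.03 0.002809887397711182
0.024 0.037 0.006732000915759815
0.03 0.045 0.011214416364958308
lifted t5.47 pan [ 23.69 253.99 188.87] F(x,y,z) 0.55 0.52 -2.08 grip 0.0367 60.2 rot [-1.7997e+02  8.0000e-02  4.5650e+01]
```

```bash
python3 - <<'E'
from h import *
robot.move_pose(W(0,-.029,.19),R0); st("above gap")
robot.pause(.2)
robot.line_to(W(0,-.029,.125),vel=.12); b=st("low")
g=robot.line_to(W(0,-.029,.1085),vel=.03,guard=4); st("down %s"%g)
E
```

```text
above gap t6.58 pan [ 1.4000e-01 -2.7880e+01  1.8963e+02] F(x,y,z) -0.24 0.15 -2.35 grip 0.0366 60.1 rot [-1.7995e+02  2.0000e-02  3.7820e+01]
low t7.47 pan [  0.24 -29.12 125.6 ] F(x,y,z) 0.8 0.37 -1.04 grip 0.0366 60.1 rot [ 1.7998e+02 -3.0000e-02  3.7770e+01]
down True t8.02 pan [ -0.22 -28.92 108.56] F(x,y,z) -1.05 -0.12 6.28 grip 0.0373 61.0 rot [-1.7998e+02  3.0000e-02  3.7760e+01]
```

```bash
python3 - <<'E'
from h import *
robot.line_to(W(0,-.029,.1092),vel=.02); robot.pause(.2); b=fy(); st("raised")
g=robot.line_to(W(0,-.045,.1092),vel=.008,guard=3); st("contact %s"%g); print(b,fy())
f=robot.grab_frame("top"); cv2.imwrite("pics/t2.png",cv2.resize(f[125:280,205:410],None,fx=3.87,fy=3.87,interpolation=cv2.INTER_CUBIC))
E
```

```text
raised t8.51 pan [-9.0000e-02 -2.8910e+01  1.0897e+02] F(x,y,z) -0.29 0.43 -1.64 grip 0.0370 60.1 rot [-1.7992e+02  1.1000e-01  3.7760e+01]
contact True t9.60 pan [ -0.43 -36.53 108.5 ] F(x,y,z) -0.09 -1.74 4.85 grip 0.0365 61.2 rot [-1.7986e+02  1.6000e-01  3.7760e+01]
0.09551717983691695 -0.3777242413648767
```

View pics/t2.png

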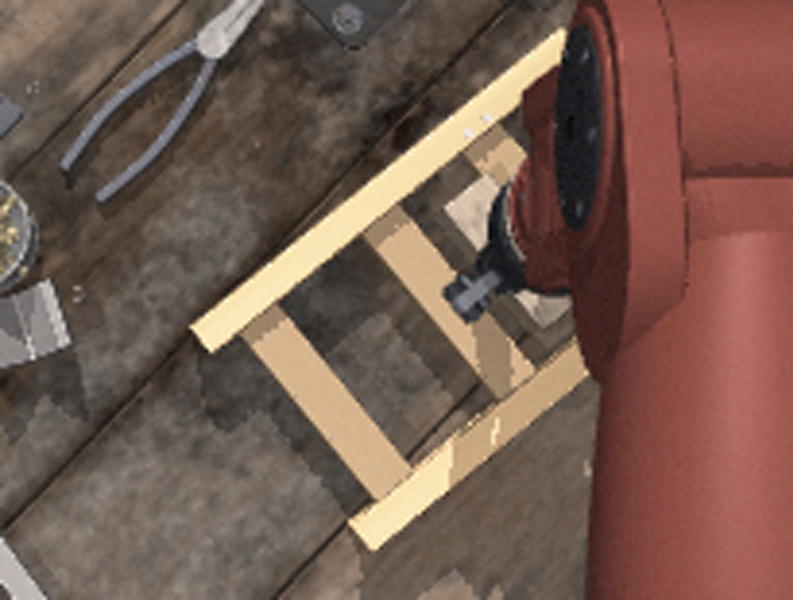

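The block is in the gap between the pinned and near slats. The guard tripped on vertical drag, so I'll lift slightly and feel again using the y force only.

```bash
python3 - <<'E'
from h import *
robot.line_to(W(0,-.0360,.1098),vel=.02); robot.pause(.2); b=fy(); s=st("raised")
y=-.0360
while y>-.041:
    y-=.0003; robot.line_to(W(0,y,.1098),vel=.01); robot.pause(.05); f=fy(3)
    print(round(y*1000,1),round(f-b,2),end="; ")
    if f-b>2: break
s=st("contact")
E
```

```text
raised t10.18 pan [ -0.12 -35.88 109.56] F(x,y,z) 0.4 0.09 -1.5 grip 0.0370 60.3 rot [-179.82    0.21   37.77]
-36.3 -0.17; -36.6 -0.3; -36.9 0.64; -37.2 3.36; contact t11.48 pan [-3.0000e-02 -3.6890e+01  1.0972e+02] F(x,y,z) -0.47 2.56 -0.44 grip 0.0368 60.4 rot [-179.8     0.19   37.78]
```

```bash
python3 - <<'E'
from h import *
robot.line_to(W(0,-.0369,.1087),vel=.02)
robot.set_gripper(.056); st("released")
robot.line_to(W(0,-.0369,.17),vel=.15)
robot.line_to(W(0,.062,.15),vel=.2); robot.set_gripper(0); st("closed")
robot.line_to(W(0,.062,.105),vel=.12); robot.pause(.1)
g=robot.line_to(W(0,.062,.086),vel=.04,guard=5); st("down %s"%g)
robot.pause(.2); b=fy(10); print("base",b)
g=robot.line_to(W(0,.030,.086),vel=.02,guard=4); s=st("touch %s"%g); print(fy()-b)
open("base","w").write(str(b))
f=robot.grab_frame("side"); cv2.imwrite("pics/s3.png",cv2.resize(f[120:240,200:360],None,fx=4,fy=4,interpolation=cv2.INTER_CUBIC))
E
```

```text
released t12.06 pan [  0.14 -37.24 108.96] F(x,y,z) 0.4 -0.66 0.13 grip 0.0562 0.0 rot [-1.7988e+02  1.6000e-01  3.7750e+01]
closed t13.84 pan [1.0000e-02 6.1860e+01 1.5003e+02] F(x,y,z) -0.63 0.42 0.12 grip 0.0002 0.0 rot [-179.84    0.18   37.76]
down False t15.09 pan [-8.000e-02  6.205e+01  8.587e+01] F(x,y,z) 0.33 0.47 0.18 grip 0.0002 0.0 rot [-179.83    0.2    37.77]
base -0.30184280509172323
touch True t16.38 pan [-0.28 42.   85.55] F(x,y,z) -0.53 -0.09 0.02 grip -0.0001 0.0 rot [-179.75    0.22   37.76]
0.4025342556555477
```

View pics/s3.png

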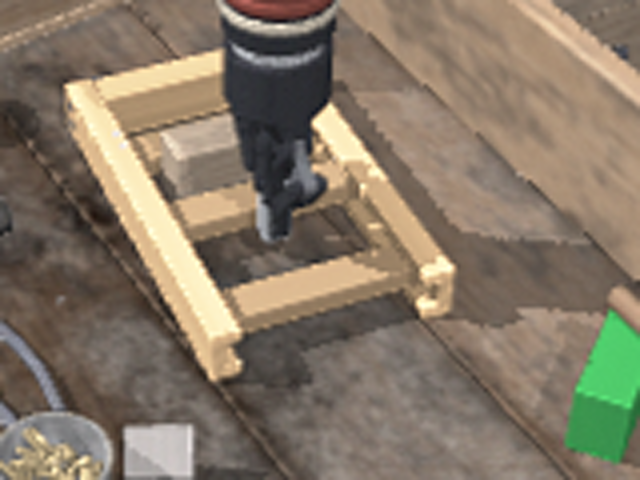

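The block stands in the first gap and the closed fingers sit behind slat_near, touching it. Now I'll push in steps.

```bash
cat >> h.py <<'E'
def push(y,far,fine,b,z,nip=5.0,lim=1.0,step=.00025):
    """step -y; quick to 'far', then fine steps until force = sliding + nip"""
    sl=[]
    while y>far:
        y-=.002; robot.line_to(W(0,y,z),vel=.025); robot.pause(.04); sl.append(fy(3)-b)
    print("slide",np.round(sl,1)); log=[]; fr=float(np.median(sl[2:])) if len(sl)>3 else 8.
    while y>fine:
        y-=step; robot.line_to(W(0,y,z),vel=.008); robot.pause(.04); f=fy(4)-b; log.append((round(y*1000,2),round(f,2)))
        if f>lim: break
    print("fine",log); return y
E
python3 - <<'E'
from h import *
b=float(open("base").read())
y=push(.0425,.0315,.0235,b,.086,lim=11.)
print("y",y); st("end")
E
```

```text
slide [5.9 6.9 6.4 7.3 6.9 7.2]
fine [(30.25, 7.91), (30.0, 8.25), (29.75, 8.15), (29.5, 8.1), (29.25, 7.87), (29.0, 7.92), (28.75, 7.94), (28.5, 8.37), (28.25, 8.02), (28.0, 8.2), (27.75, 8.49), (27.5, 8.4), (27.25, 7.98), (27.0, 8.76), (26.75, 8.14), (26.5, 8.43), (26.25, 8.27), (26.0, 8.47), (25.75, 8.67), (25.5, 10.83), (25.25, 11.71)]
y 0.025249999999999988
end t25.20 pan [-0.52 27.01 85.31] F(x,y,z) -0.38 10.91 -0.96 grip -0.0000 5.6 rot [-179.54    0.31   37.84]
```

```bash
python3 - <<'E'
from h import *
b=float(open("base").read())
y=push(.02525,.03,.0235,b,.086,lim=12.9,step=.00015)
robot.pause(.15); print("y",y,"F",fy(10)-b); st("end")
E
```

```text
slide []
fine [(25.1, 12.13), (24.95, 12.96)]
y 0.02495 F 12.64501086297426
end t26.08 pan [-0.52 26.95 85.31] F(x,y,z) -0.45 11.66 0.07 grip -0.0003 6.2 rot [-179.51    0.31   37.85]
```

```bash
python3 - <<'E'
from h import *
b=float(open("base").read())
robot.line_to(W(0,.02487,.086),vel=.008); robot.pause(.15); print("nip F",fy(10)-b)
robot.line_to(W(0,.036,.086),vel=.05); robot.line_to(W(0,.036,.16),vel=.2)
robot.set_gripper(.056)
robot.line_to(W(0,-.03685,.16),vel=.2); robot.line_to(W(0,-.03685,.1087),vel=.1); robot.pause(.2)
b=fy(8); s=st("around")
for o in(.042,.040,.039,.0385,.038):
    robot.set_gripper(o); robot.pause(.1); s=st(str(o)); f=fy(5)-b; print(o,round(f,2))
    if abs(f)>1.5 or s["gripper_force"]>8: break
E
```

```text
nip F 12.878950516004206
around t29.48 pan [  0.31 -37.1  109.36] F(x,y,z) -0.57 0.16 -0.42 grip 0.0562 0.0 rot [-179.79    0.2    37.77]
0.042 t29.87 pan [-1.000e-02 -3.684e+01  1.087e+02] F(x,y,z) 0.23 -0.21 -0.2 grip 0.0423 0.0 rot [-179.75    0.25   37.77]
0.042 0.15
0.04 t30.23 pan [ -0.   -36.86 108.7 ] F(x,y,z) -0.22 -0.21 0.18 grip 0.0405 0.0 rot [-179.76    0.25   37.78]
0.04 0.2
0.039 t30.58 pan [ -0.   -36.86 108.7 ] F(x,y,z) 0.16 -0.23 0.12 grip 0.0390 0.0 rot [-179.76    0.25   37.78]
0.039 0.21
0.0385 t30.94 pan [ 2.0000e-02 -3.6920e+01  1.0873e+02] F(x,y,z) -0.05 -0.79 0.14 grip 0.0380 0.4 rot [-179.76    0.24   37.77]
0.0385 -0.44
0.038 t31.30 pan [ 4.0000e-02 -3.7090e+01  1.0883e+02] F(x,y,z) -0.26 -2.96 0.24 grip 0.0381 1.5 rot [-179.79    0.24   37.77]
0.038 -2.99
```

```bash
python3 - <<'E'
from h import *
b=-0.21; y=-.03685
for k in range(6):
    f=fy(4)-b; print(round(y*1000,2),round(f,2),end="; ")
    if f>-.6: break
    y-=.00012; robot.line_to(W(0,y,.1087),vel=.01); robot.pause(.08)
for o in(.0375,.036):
    robot.set_gripper(o); robot.pause(.06); s=st(str(o)); f=fy(5)-b; print(o,round(f,2))
    if abs(f)>3: break
E
```

```text
-36.85 -2.89; -36.97 -3.44; -37.09 -3.46; -37.21 -2.02; -37.33 -1.0; -37.45 0.79; 0.0375 t33.48 pan [ 3.0000e-02 -3.7250e+01  1.0871e+02] F(x,y,z) 0.47 1.71 2.87 grip 0.0379 12.3 rot [-179.73    0.24   37.78]
0.0375 2.04
0.036 t33.80 pan [ 3.000e-02 -3.724e+01  1.089e+02] F(x,y,z) -0.01 1.77 5.53 grip 0.0371 48.2 rot [-179.73    0.24   37.79]
0.036 2.84
```

```bash
python3 - <<'E'
from h import *
robot.set_gripper(0); st("gripped")
y=-.03745
robot.line_to(W(0,y,.13),vel=.05); st("lift")
robot.line_to(W(0,y,.185),vel=.15)
robot.line_to(W(0,.0345,.185),vel=.15)
f=robot.grab_frame("side"); cv2.imwrite("pics/s4.png",cv2.resize(f[120:240,200:360],None,fx=4,fy=4,interpolation=cv2.INTER_CUBIC))
robot.line_to(W(0,.0345,.125),vel=.12); robot.pause(.1)
g=robot.line_to(W(0,.0345,.1087),vel=.03,guard=5); st("down %s"%g)
E
```

```text
gripped t34.06 pan [ 4.0000e-02 -3.7260e+01  1.0895e+02] F(x,y,z) -0.47 2.88 5.81 grip 0.0365 60.1 rot [-179.73    0.24   37.78]
lift t34.63 pan [  0.2  -37.25 130.35] F(x,y,z) 0.6 3.46 0.25 grip 0.0365 61.0 rot [-179.74    0.21   37.79]
down True t37.11 pan [ -0.25  34.66 108.98] F(x,y,z) -0.23 1.24 4.39 grip 0.0367 61.8 rot [-179.73    0.28   37.78]
```

```bash
python3 - <<'E'
from h import *
robot.set_gripper(.056); st("released")
robot.line_to(W(0,.0345,.17),vel=.15)
robot.line_to(W(0,.156,.15),vel=.2); robot.set_gripper(0)
robot.line_to(W(0,.156,.105),vel=.15); robot.pause(.1)
g=robot.line_to(W(0,.156,.086),vel=.05,guard=5); print(g)
robot.pause(.2); b=fy(10); st("base"); open("base","w").write(str(b))
f=robot.grab_frame("top"); cv2.imwrite("/tmp/t3.png",f)
g=robot.line_to(W(0,.141,.086),vel=.03,guard=20); st("touch %s"%g); print(fy()-b)
E
```

```text
released t37.43 pan [ -0.82  35.02 108.15] F(x,y,z) -0.48 0.09 -0.73 grip 0.0559 0.0 rot [-179.68    0.36   37.78]
False
base t40.69 pan [1.5000e-01 1.5596e+02 8.6260e+01] F(x,y,z) -0.47 -0.03 0.49 grip -0.0000 0.0 rot [-179.7     0.32   37.78]
touch False t41.39 pan [2.0000e-02 1.4129e+02 8.6020e+01] F(x,y,z) 1.15 4.82 1.53 grip -0.0001 2.7 rot [-179.58    0.33   37.79]
5.599210874073971
```

```bash
python3 - <<'E'
from h import *
b=float(open("base").read())
g=robot.line_to(W(0,.106,.086),vel=.025,guard=15); st("bulk %s"%g); print(fy()-b)
if not g:
    y=push(.106,.0985,.0935,b,.086,lim=10.6,step=.0003); print("y",y); st("end")
E
```

```text
bulk False t42.98 pan [ -0.   106.67  86.02] F(x,y,z) 1.53 6.95 1.88 grip 0.0001 3.7 rot [-179.54    0.33   37.81]
7.813987786536561
slide [6.8 7.4 7.5 7.3]
fine [(97.7, 8.35), (97.4, 8.88), (97.1, 8.92), (96.8, 9.38), (96.5, 8.99), (96.2, 9.47), (95.9, 9.77), (95.6, 11.79)]
y 0.09560000000000003
end t46.89 pan [-2.000e-02  9.689e+01  8.599e+01] F(x,y,z) 0.25 10.91 3.19 grip 0.0000 5.5 rot [-179.47    0.32   37.83]
```

```bash
python3 - <<'E'
from h import *
b=float(open("base").read())
y=push(.0956,.1,.0943,b,.086,lim=12.9,step=.00012); robot.pause(.15); print("y",y,"F",fy(10)-b); st("end")
E
```

```text
slide []
fine [(95.48, 11.7), (95.36, 13.13)]
y 0.09536000000000001 F 12.365112132421137
end t47.77 pan [-2.000e-02  9.685e+01  8.598e+01] F(x,y,z) 0.76 11.96 4.68 grip -0.0004 6.1 rot [-179.44    0.32   37.85]
```

```bash
python3 - <<'E'
from h import *
b=float(open("base").read())
robot.line_to(W(0,.09527,.086),vel=.008); robot.pause(.15); print("nip F",fy(10)-b)
robot.line_to(W(0,.106,.086),vel=.05); robot.line_to(W(0,.106,.16),vel=.2)
robot.set_gripper(.056)
y=.03272
robot.line_to(W(0,y,.16),vel=.2); robot.line_to(W(0,y,.1087),vel=.1); robot.pause(.3)
b=fy(8); st("around")
for o in(.040,.0388,.0384,.0381,.0378):
    robot.set_gripper(o); robot.pause(.06)
    for k in range(5):
        f=fy(4)-b; print(o,round(y*1000,2),round(f,2),end="; ")
        if abs(f)<.9: break
        y+=.00012*np.sign(f)*(1 if abs(f)<2 else 2); robot.line_to(W(0,y,.1087),vel=.02); robot.pause(.05)
    s=robot.observe()
    if s["gripper_force"]>10: break
s=st("closing"); open("yy","w").write(str(y))
E
```

```text
nip F 12.861140034249658
around t51.26 pan [  0.16  32.59 109.05] F(x,y,z) -0.26 -1.08 0.35 grip 0.0559 0.0 rot [-179.71    0.32   37.77]
0.04 32.72 -0.12; 0.0388 32.72 -0.53; 0.0384 32.72 0.15; 0.0381 32.72 -0.16; 0.0378 32.72 0.08; closing t52.88 pan [  0.    32.72 108.73] F(x,y,z) 0.29 0.49 0.12 grip 0.0380 5.3 rot [-179.69    0.34   37.77]
```

```bash
python3 - <<'E'
from h import *
y=float(open("yy").read())
robot.set_gripper(.036); st("g"); robot.set_gripper(0); st("gripped")
robot.line_to(W(0,y,.13),vel=.05); st("lift")
robot.line_to(W(0,y,.19),vel=.15)
sp=[.3946,.3619]; r=[180,0,45.65]
robot.line_to([*sp,.185],vel=.2,rotation=r)
robot.line_to([*sp,.122],vel=.12); robot.pause(.1)
g=robot.line_to([*sp,.1083],vel=.03,guard=5); st("down %s"%g)
robot.set_gripper(.07); robot.line_to([*sp,.2],vel=.15)
robot.move_pose([.40,-.2,.3],[180,0,25]); robot.pause(.2); st("clear")
f=robot.grab_frame("top"); cv2.imwrite("/tmp/t4.png",f); cv2.imwrite("pics/t4.png",cv2.resize(f[125:280,205:410],None,fx=3.87,fy=3.87,interpolation=cv2.INTER_CUBIC))
for x0 in(-.03,0,.03,.05):
    ys=np.arange(-.16,.16,.0005)
    px=proj("top",np.array([W(x0,v,.03) for v in ys])).astype(np.float32)
    g=cv2.remap(f,px[:,None,0],px[:,None,1],cv2.INTER_LINEAR)[:,0,2].astype(float)
    b=g>140; k=np.flatnonzero(np.diff(b.astype(int))); print(x0,[(round(float(ys[i])*1000,1),'+' if b[i+1] else '-') for i in k])
E
```

```text
g t53.10 pan [2.0000e-02 3.2730e+01 1.0897e+02] F(x,y,z) -2.33 1.67 4.03 grip 0.0364 48.2 rot [-179.7     0.34   37.78]
gripped t53.32 pan [2.0000e-02 3.2720e+01 1.0902e+02] F(x,y,z) -2.04 1.21 5.3 grip 0.0366 59.7 rot [-179.7     0.34   37.78]
lift t53.89 pan [  0.37  32.7  130.54] F(x,y,z) 0.3 0.23 0.61 grip 0.0363 61.0 rot [-179.7     0.28   37.78]
down True t56.93 pan [ 24.18 253.91 109.09] F(x,y,z) 0.52 0.34 4.39 grip 0.0368 61.9 rot [-1.800e+02 -1.000e-02  4.565e+01]
clear t60.37 pan [-315.2  -193.42  299.91] F(x,y,z) -0.46 0.22 0.75 grip 0.0702 0.0 rot [-179.99    0.     25.06]
-0.03 [(-158.5, '+'), (-128.0, '-'), (-87.0, '+'), (-56.0, '-'), (-17.0, '+'), (13.5, '-'), (52.5, '+'), (84.0, '-')]
0 [(-159.0, '+'), (-128.5, '-'), (-87.5, '+'), (-56.0, '-'), (-17.5, '+'), (14.0, '-'), (53.0, '+'), (84.0, '-')]
0.03 [(-159.5, '+'), (-128.0, '-'), (-86.5, '+'), (-56.5, '-'), (-17.0, '+'), (14.0, '-'), (53.0, '+'), (84.0, '-')]
0.05 [(-158.5, '+'), (-128.0, '-'), (-87.0, '+'), (-56.5, '-'), (-17.0, '+'), (14.0, '-'), (53.5, '+'), (84.0, '-')]
```

View pics/t4.png

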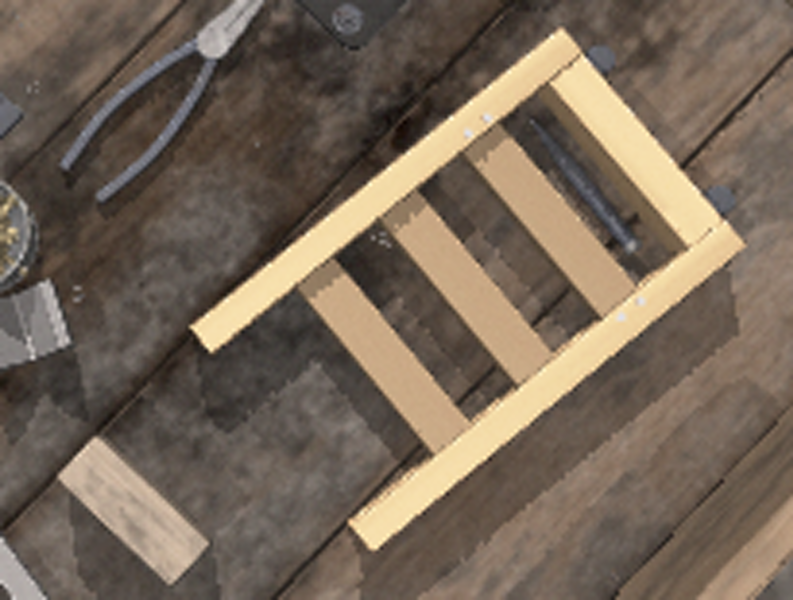

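The view shows both gaps equal at a slat pitch of about 70 mm. The block stands back at crop (135,510) and the other things have not moved.

```bash
python3 -c "
from plant import robot
print(robot.job_done())"
```

```text
the job is handed in; nothing more can be done
None
```

The job is handed in: both gaps are set to the 38 mm block (slat pitch about 70 mm in the last picture, nip about 4.6 N by the wrist force), the block stands back on the bench off the panel's open end, and the arm is clear at about 60 s.

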